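# Unlatch the dish incubator and hold its sprung cover just below balance

### The arm

A 6-joint arm with a two-finger parallel gripper is mounted at the origin on the work surface. World frame = base frame: x ahead of the robot, y to its left, z up, the work surface at z = 0. Lengths are in m, angles in rad, forces in N, time in s.
With the tool pointing down it reaches from about 0.375 to 0.925 m from the base axis. Payload 5.7 kg.
Tool frame: the origin (TCP) lies on the centre line of the jaws, within the pads' length; the fingertips stand 11 mm ahead of it and the grasp point (between the pads) lies 8 mm behind it; z points along the fingers, y is the direction in which the jaws open and shut (so a half turn about z gives the same grasp; the last joint's range is limited). The gripper opens to 85 mm and grips with 20 to 120 N. Pads are 22 mm wide; open, the fingers measure 114 mm over their backs; the gripper's body (76 mm by 85 mm) begins 54 mm behind the grasp point. The pads swing forward as they close: fully open they stand 13 mm farther back than shut.
Start: joints at [1.173, 0.359, 1.51, -0, 1.272, -0.115], TCP at [0.167, 0.576, 0.242] pointing down, gripper open.
Joint ranges: [-2.97, 2.97], [-1.01, 2.36], [0.21, 2.38], [-0.96, 4.11], [0.2, 2.71], [-2.98, 2.98]. Speed limits (rad/s): [2.39, 2.39, 3.14, 3.14, 3.14, 3.14].

### API

Orientations are given as a unit quaternion [w, x, y, z].
In Python, from rig import r gives the robot as it stands. The module is installed in compiled form; this text tells all that it offers.
- The arm moves only by the tool send_rows, never from a script. Its arguments are lists of equal length, an entry for each row: "delta_pos": the shift along the tool's x, y, z in m, a list of three; "dr": the turn, a rotation vector about the tool's x, y, z in degrees, a list of three. In form: {"delta_pos": [[tx, ty, tz], ...], "dr": [[wx, wy, wz], ...]}. A call has 1 to 20 rows; each row is the pose to reach, as a shift and turn from the pose commanded when the call began, along the tool's axes at that moment; what a row does not reach only later rows make up. A row lasts 1/10 s, in which the tool goes at most 50 mm and 8.59 degrees, less where a joint would pass 70% of its speed; a pose out of reach is approached as far as the arm can. A call with a gripper value outside its range is refused whole. "fingers" is the closure, from 0 (fully open) to 1 (shut), set as the call begins (left out, the last holds). The fingers move at their own pace and stop on an object; "squeeze" is the grip in N (left out, the last holds). Time passes only in rows, so rows that repeat a pose let the fingers close. It gives the time, the measured TCP pose, the force and the opening at its end, in the units of the state.
- r.observe(): the state, without advancing time (a new reading comes with each control period).
- r.get_image(name): name is "side" or "top"; returns a dict with "pixels" (420x560x3 uint8, red, green, blue), "intrinsics" (3x3 intrinsics, pixels), "view" (4x4, takes a point from world to camera coordinates). Camera axes: x right, y up, looking along -z (the intrinsics and any distortion apply to the point x, -y, -z); pixel columns grow to the right and rows downward; lengths in m; the calibration is good to about 2 mm. A picture is of the moment at which its call begins. There is no depth.
- r.sign_off(): hands the job in, once; it reports no verdict.
The state is a dict: "clock": time; "qpos": joint angles; "joint_vel": joint speeds; "joint_efforts": joint torques, N m; "ee_pos": TCP position; "orientation": TCP orientation; "contact_force": force on the tool from outside, world axes, zero at the start; "ft_torque": the same for the moment, N m; "finger_gap": finger opening in m.
Only numpy, scipy, OpenCV 4.12 (cv2) and the standard library are available. Lean on these libraries where they do the work, as an engineer would, in place of code of your own. Each camera call takes 0.05 s, during which the arm holds its last target. There are 200 camera calls.

### The job

Turn the red catch on the dish incubator until its tongue points at the green dot, so that the glass cover is free. Then take the cover by its blue front bar, raise it past its balance point to about 60 degrees open without letting it run on towards its fully open stop, and ease it back to hold it just below the balance point, about 43 degrees open, so that it would drop shut by itself if let go. Finish while still holding the bar there with the fingers; leave the catch pointing at the dot and the other things on the bench where they are.

Things in the scene. Friction and masses are not known exactly. Their poses are not given: they have to be found in the camera images.
- incubator: White bench-top dish incubator fixed to the bench: 190 mm deep (its x), 300 mm wide (its y), 88 mm high; its pose varies (yaw within 0.25 rad). Origin: centre of its underside; x points away from the robot (front faces -x), y to the left, z up. The left 200 mm (y -50 to 150 mm) is an open chamber closed by the glass cover; the right 100 mm (y -150 to -50 mm) is a solid deck with a grey top at z = 88 mm, carrying the catch and the green dot.
- catch (a joint): Angle of the turn catch (rad), a hinge with an upright axis at incubator (-10, -97) mm; grows anticlockwise seen from above. At 0 the tongue points to incubator +y and lies over the cover's right edge; it starts between -0.15 and 0.45 and physically blocks the cover until past about 0.9. At 1.30 it points exactly at the green dot (towards the robot's side; within 0.13 rad counts). Stops at -0.25 and 1.75. Stays where it is left (friction 0.04 N m).
- catch_grip (a point): Point on the catch's axis at the height to pinch, 130 mm above the bench (10 mm below the top of its grip). The grip is a black upright blade 44 mm long (along the tongue), 12 mm thick, its top 140 mm and its foot 108 mm above the bench, standing on the red tongue (18 mm wide, top 108 mm above the bench, underside 102 mm). Frame: y points along the tongue to its tip, z up.
- catch_tip (a point): Tip of the red tongue with the white line, on its top face, 65 mm from the catch's axis.
- mark (a point): Centre of the green dot (16 mm across) on the deck, 74 mm from the catch's axis: the tongue must point at it.
- cover (a joint): Opening angle of the cover (rad): 0 shut, grows as the front edge rises, stop at 1.45. Weight and a spring balance at 0.90 (within 0.03): below that it falls shut when let go, above it springs on open. The push to hold it is light: under 1.5 N at the bar anywhere. It starts shut.
- cover_hinge (a point): Middle of the cover's hinge line, 94 mm above the bench at the incubator's far edge (incubator x = 85, y = 50 mm). The hinge line runs along incubator y. The cover is a grey frame with glass, 180 x 200 mm, 12 mm thick, top at 100 mm above the bench when shut.
- bar (a point): Blue round handle bar of the cover, 12 mm diameter, along the hinge direction (its y); this point is its middle, 228 mm from the hinge line, 94 mm above the bench when shut and 48 mm in front of the cover's front edge. 112 mm of it is free between its two end posts (12 mm wide, running back to the cover). It rises in an arc about the hinge and can turn between pinching fingers. Height when open by angle a: 94 + 228 sin(a) mm; distance in front of the hinge: 228 cos(a) mm.
- wash_bottle: Bystander: white wash bottle with red cap, 66 mm across, 160 mm tall, left of the incubator; origin at the centre of its base. Leave alone.
- petri_dish: Bystander: clear petri dish, 93 mm across, 17 mm high, right of the incubator; origin at the centre of its base. Leave alone.
- slide_case: Bystander: green slide case 60 x 100 x 22 mm, front left of the incubator; origin at the centre of its base. Leave alone.

How it is judged:
On the way, in this order (a step that is already met when the one before it is completed fails the run):
1. the catch's tongue points at the green dot, the cover still shut (value of joint catch between 1.17 and 1.43 rad and value of joint cover below 0.1 rad), for 0.2 s.
2. the cover is raised past its balance point (value of joint cover above 0.97 rad), for 0.2 s.
At the end, for the whole second after the job is handed in: The fingers are holding the bar with the cover at rest 0.64 to 0.85 rad open (just below its balance at 0.90), nothing else carrying it, and the catch's tongue within 0.13 rad of the green dot (value of joint cover between 0.64 and 0.85 rad and velocity of joint cover between -0.1 and 0.1 rad/s and contact force between the fingers and cover above 0.1 N and contact force between cover and wash_bottle below 0.05 N and contact force between cover and petri_dish below 0.05 N and contact force between cover and slide_case below 0.05 N and value of joint catch between 1.17 and 1.43 rad); the arm keeps its last pose, push and grip.
It fails at once if the cover runs on towards its stop (more than 1.3 rad open) (value of joint cover above 1.3 rad).
It fails at once if a bystander is pushed more than 30 mm or toppled (distance of any of wash_bottle, petri_dish, slide_case from where it was at the start of the episode above 0.03 m or angle between any of wash_bottle, petri_dish, slide_case's own z axis and vertical above 0.5 rad).
It also fails if it takes over 54 s, if anything falls off the work surface, if the arm or the gripper's body presses on something with over 40 N, if the wrist force passes 120 N, or if a joint passes its speed limit or range.

## Working session

There is one attempt and no reset: what is moved stays moved. The work goes in short steps, Python scripts to look and compute and a tool call to move; the robot and the scene stay as the last step left them, time stands still between calls to the robot, and variables do not carry over. Pictures are saved under pics/ and viewed, about 8 in all and at most 12, crops included, and the job is handed in when it is done.

Besides the shell and the picture viewer there is one more tool, called after ">>>" as name(argument=value, ...) on one line, values as JSON. send_rows: Moves the arm, as the interface text tells. Its arguments: {"type":"object","properties":{"delta_pos":{"type":"array"},"dr":{"type":"array"},"fingers":{"type":"number"},"squeeze":{"type":"number"}},"required":["delta_pos","dr"]}

```bash
mkdir -p pics
cat > h.py <<'E'
import numpy as np, cv2
from rig import r
def snap(name,fn=None):
    d=r.get_image(name); im=cv2.cvtColor(d["pixels"],cv2.COLOR_RGB2BGR)
    if fn: cv2.imwrite(f"pics/{fn}.png",im)
    return im,np.array(d["intrinsics"]),np.array(d["view"])
def ray(K,V,u,v):
    d=np.linalg.inv(K)@[u,v,1]; d=np.array([d[0],-d[1],-d[2]])
    R,t=V[:3,:3],V[:3,3]
    return -R.T@t, R.T@d
def onz(K,V,u,v,z):
    o,d=ray(K,V,u,v); return o+d*(z-o[2])/d[2]
def proj(K,V,p):
    c=V[:3,:3]@p+V[:3,3]; q=K@[c[0],-c[1],-c[2]]; return q[:2]/q[2]
E
python3 - <<'E'
from h import *
print(r.observe())
for n in("top","side"):
    im,K,V=snap(n,n+"1"); print(n,K.tolist(),V.round(4).tolist())
    np.savez(n+"1.npz",im=im,K=K,V=V)
E
```

```text
{'clock': 0.0, 'qpos': array([ 1.17292373e+00,  3.59516843e-01,  1.51142248e+00,  9.67754433e-06,
        1.27245758e+00, -1.15130630e-01]), 'joint_vel': array([-6.68988736e-05,  1.08047214e-04, -5.16893083e-04,  3.22517402e-04,
       -4.77212733e-04, -2.62796159e-04]), 'joint_efforts': array([-1.83132339e-03, -5.27604067e+01, -2.78624046e+01, -4.58499708e-04,
        1.29684561e-02, -6.83177291e-06]), 'ee_pos': array([0.16716699, 0.57557848, 0.24145028]), 'orientation': array([-2.33339809e-04,  1.40901905e-01,  9.90023151e-01, -8.71437048e-04]), 'contact_force': array([0.43173419, 0.20162934, 0.10224895]), 'ft_torque': array([0.02182469, 0.0056202 , 0.02878457]), 'finger_gap': 0.08557351857436725}
top [[460.6681198675129, 0.0, 273.8122586176037], [0.0, 460.6681198675129, 207.26232750655223], [0.0, 0.0, 1.0]] [[-0.0294, -0.9996, -0.0041, 0.0155], [0.9932, -0.0297, 0.1127, -0.5956], [-0.1127, -0.0008, 0.9936, -1.2228], [0.0, 0.0, 0.0, 1.0]]
side [[470.8556463165574, 0.0, 279.50195183223695], [0.0, 470.8556463165574, 211.1368799379713], [0.0, 0.0, 1.0]] [[0.9151, -0.4032, -0.0086, -0.4947], [0.2557, 0.5636, 0.7855, -0.2545], [-0.3118, -0.721, 0.6189, -0.9171], [0.0, 0.0, 0.0, 1.0]]
```

View pics/top1.png

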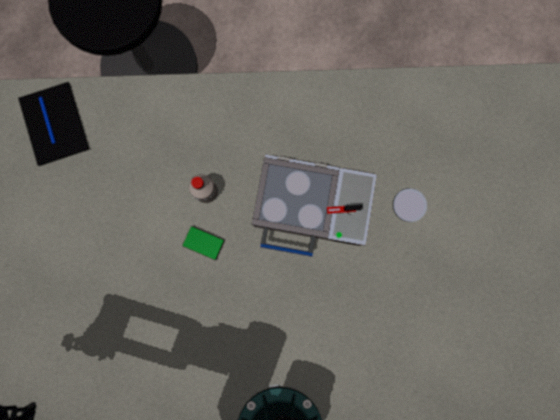

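View pics/side1.png

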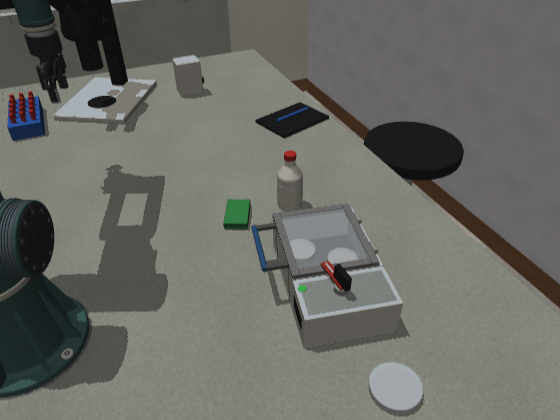

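The top view shows the bar from about (262,246) to (312,254), the dot at (339,235), the red tongue's tip near (328,210) and the blade at about (353,208). In the side view the bar is at (258,247), the dot at (302,288) and the blade at (342,276).

Run:
```python
from h import *
def tri(a,b):
    (o1,d1),(o2,d2)=a,b
    s=np.linalg.lstsq(np.c_[d1,-d2],o2-o1,rcond=None)[0]
    p,q=o1+s[0]*d1,o2+s[1]*d2; return (p+q)/2,np.linalg.norm(p-q)
rois={"top":dict(bar=(255,238,320,262),dot=(330,228,348,242),red=(320,200,366,218)),
      "side":dict(bar=(245,220,275,275),dot=(294,280,312,296),red=(315,255,355,295))}
D={};C={};E={}
for n in rois:
    z=np.load(n+"1.npz"); im,K,V=z["im"],z["K"],z["V"]; D[n]=(K,V)
    b,g,rr=[im[...,i].astype(int) for i in range(3)]
    M=dict(bar=(b>rr+35)&(b>g+20),dot=(g>rr+60)&(g>b+60),red=(rr>g+60)&(rr>b+60))
    M["blk"]=np.maximum(np.maximum(b,g),rr)<45
    rois[n]["blk"]=rois[n]["red"]
    for k,(x0,y0,x1,y1) in rois[n].items():
        m=np.zeros(im.shape[:2],bool); m[y0:y1,x0:x1]=M[k][y0:y1,x0:x1]
        v,u=np.nonzero(m); P=np.c_[u,v].astype(float); c=P.mean(0); C[n,k]=c
        ax=np.linalg.svd(P-c,full_matrices=False)[2][0]; t=(P-c)@ax
        E[n,k]=(c+ax*t.min(),c+ax*t.max())
        print(n,k,len(u),c.round(1),[e.round(1) for e in E[n,k]])
for k in("bar","dot","red","blk"):
    p,e=tri(*[ray(*D[n],*C[n,k]) for n in D]); print(k,"tri",p.round(4),"miss",round(e,4))
K,V=D["top"]
for k,z in(("bar",.098),("red",.108),("blk",.14)):
    e=[onz(K,V,*q,z) for q in E["top",k]]; d=e[1]-e[0]
    print(k,[x.round(4) for x in e],"len",np.linalg.norm(d).round(4),"ang",np.arctan2(d[1],d[0]).round(3))
print("dot",onz(K,V,*C["top","dot"],.088).round(4))
for n in D:
    im=np.load(n+"1.npz")["im"]; 
t=cv2.resize(np.load("top1.npz")["im"][145:265,245:385],None,fx=5,fy=5,interpolation=cv2.INTER_CUBIC)
cv2.imwrite("pics/topcrop.png",t)
```

```text
top bar 183 [286.4 249.4] [array([260.9, 244.8]), array([312. , 254.1])]
top dot 22 [338.5 234.3] [array([336. , 234.3]), array([341. , 234.3])]
top red 104 [336.9 209.6] [array([354. , 209.5]), array([327. , 209.6])]
top blk 81 [353.3 207.1] [array([361.1, 206.6]), array([344.9, 207.7])]
side bar 217 [258.7 247.1] [array([253.1, 225. ]), array([264.1, 268.5])]
side dot 37 [301.7 288.1] [array([297.9, 287.6]), array([305.2, 288.6])]
side red 117 [330.4 272. ] [array([323.8, 261.3]), array([340.5, 288.3])]
side blk 295 [342.2 277.1] [array([335.7, 264.6]), array([348.9, 290. ])]
bar tri [ 0.4795 -0.0315  0.0948] miss 0.001
dot tri [ 0.5142 -0.1674  0.0891] miss 0.0
red tri [ 0.5771 -0.1643  0.1034] miss 0.0003
blk tri [ 0.5798 -0.2029  0.1249] miss 0.0002
bar [array([0.4927, 0.0339, 0.098 ]), array([ 0.4652, -0.0962,  0.098 ])] len 0.1329 ang -1.779
red [array([ 0.5753, -0.2074,  0.108 ]), array([ 0.5772, -0.1382,  0.108 ])] len 0.0692 ang 1.544
blk [array([ 0.579 , -0.2199,  0.14  ]), array([ 0.5774, -0.1794,  0.14  ])] len 0.0405 ang 1.609
dot [ 0.5142 -0.1676  0.088 ]
```

View pics/topcrop.png

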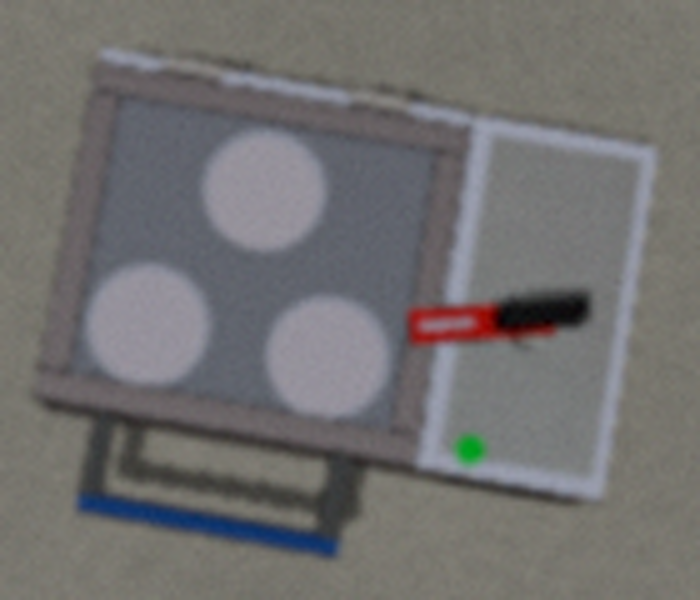

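```bash
cat >> h.py <<'E'
from scipy.spatial.transform import Rotation as Rn
def down(yang):   # tool pointing down, tool y at world angle yang
    y=np.array([np.cos(yang),np.sin(yang),0]); z=np.array([0,0,-1.]); return Rn.from_matrix(np.c_[np.cross(y,z),y,z])
def cur():
    o=r.observe(); q=np.array(o["orientation"]); return np.array(o["ee_pos"]),Rn.from_quat(np.r_[q[1:],q[0]])
def rel(p,R):
    c,C=cur(); return C.inv().apply(np.array(p)-c).round(4).tolist(),(C.inv()*R).as_rotvec(degrees=True).round(2).tolist()
YAW=-0.208; CATCH=np.array([.5793,-.2026]); BAR=np.array([.4795,-.0315]); XH=np.array([np.cos(YAW),np.sin(YAW)])
E
python3 -c "
from h import *
print(rel([*CATCH,.22],down(0.034)))"
```

```text
([-0.6129, -0.6323, 0.0225], [-0.09, 0.05, 71.85])
```

>>> send_rows(delta_pos=[[-0.613, -0.632, 0.0225], [-0.613, -0.632, 0.0225], [-0.613, -0.632, 0.0225], [-0.613, -0.632, 0.0225], [-0.613, -0.632, 0.0225], [-0.613, -0.632, 0.0225], [-0.613, -0.632, 0.0225], [-0.613, -0.632, 0.0225], [-0.613, -0.632, 0.0225], [-0.613, -0.632, 0.0225], [-0.613, -0.632, 0.0225], [-0.613, -0.632, 0.0225], [-0.613, -0.632, 0.0225], [-0.613, -0.632, 0.0225], [-0.613, -0.632, 0.0225], [-0.613, -0.632, 0.0225], [-0.613, -0.632, 0.0225], [-0.613, -0.632, 0.0225], [-0.613, -0.632, 0.0225], [-0.613, -0.632, 0.0225]], dr=[[0, 0, 71.85], [0, 0, 71.85], [0, 0, 71.85], [0, 0, 71.85], [0, 0, 71.85], [0, 0, 71.85], [0, 0, 71.85], [0, 0, 71.85], [0, 0, 71.85], [0, 0, 71.85], [0, 0, 71.85], [0, 0, 71.85], [0, 0, 71.85], [0, 0, 71.85], [0, 0, 71.85], [0, 0, 71.85], [0, 0, 71.85], [0, 0, 71.85], [0, 0, 71.85], [0, 0, 71.85]], fingers=0.5, squeeze=40)

```text
clock: 2.1
ee_pos: [0.5792, -0.202, 0.219]
orientation: [-0.001, 0.695, 0.719, -0.0]
contact_force: [-0.7, 2.0, 0.6]
finger_gap: 0.0428
```

```bash
python3 -c "
from h import *
print(cur()[0],r.observe()['finger_gap'],rel([*CATCH,.22],down(0.034)),rel([*CATCH,.123],down(0.034)))"
```

```text
[ 0.57916987 -0.20201258  0.21895961] 0.04281117616745634 ([-0.0006, 0.0001, -0.001], [-0.1, -0.06, -0.08]) ([-0.0007, 0.0003, 0.096], [-0.1, -0.06, -0.08])
```

>>> send_rows(delta_pos=[[0, 0, 0.02], [0, 0, 0.04], [0, 0, 0.06], [0, 0, 0.075], [0, 0, 0.088], [0, 0, 0.095], [0, 0, 0.095], [0, 0, 0.095]], dr=[[0, 0, 0], [0, 0, 0], [0, 0, 0], [0, 0, 0], [0, 0, 0], [0, 0, 0], [0, 0, 0], [0, 0, 0]])

```text
clock: 2.9
ee_pos: [0.58, -0.2017, 0.1253]
orientation: [0.0, 0.695, 0.719, 0.0]
contact_force: [0.6, -0.1, 0.0]
finger_gap: 0.0429
```

>>> send_rows(delta_pos=[[0, 0, 0], [0, 0, 0], [0, 0, 0], [0, 0, 0], [0, 0, 0], [0, 0, 0], [0, 0, 0], [0, 0, 0]], dr=[[0, 0, 0], [0, 0, 0], [0, 0, 0], [0, 0, 0], [0, 0, 0], [0, 0, 0], [0, 0, 0], [0, 0, 0]], fingers=1)

```text
clock: 3.7
ee_pos: [0.5797, -0.2021, 0.1257]
orientation: [0.0, 0.695, 0.719, -0.0]
contact_force: [-1.1, -0.3, 5.9]
finger_gap: 0.0111
```

```bash
python3 -c "
from h import *
o=r.observe();print(cur()[0],o['finger_gap'],o['contact_force'],o['ft_torque'],rel([*CATCH,.123],down(0.034+1.06)))"
```

```text
[ 0.57969334 -0.20209856  0.12572419] 0.011124780675320413 [-1.06798745 -0.26407336  5.89083198] [-0.05194587  0.35995896 -0.0003896 ] ([-0.0005, -0.0004, 0.0027], [-0.0, 0.04, -60.74])
```

>>> send_rows(delta_pos=[[0, 0, 0], [0, 0, 0], [0, 0, 0], [0, 0, 0], [0, 0, 0], [0, 0, 0], [0, 0, 0], [0, 0, 0], [0, 0, 0], [0, 0, 0], [0, 0, 0], [0, 0, 0], [0, 0, 0], [0, 0, 0], [0, 0, 0], [0, 0, 0]], dr=[[0, 0, -5], [0, 0, -10], [0, 0, -15], [0, 0, -20], [0, 0, -25], [0, 0, -30], [0, 0, -35], [0, 0, -40], [0, 0, -45], [0, 0, -50], [0, 0, -55], [0, 0, -58], [0, 0, -60], [0, 0, -61], [0, 0, -61], [0, 0, -61]])

```text
clock: 5.3
ee_pos: [0.5795, -0.2021, 0.1257]
orientation: [0.0, 0.234, 0.972, -0.0]
contact_force: [-3.4, -0.2, 6.4]
finger_gap: 0.0114
```

>>> send_rows(delta_pos=[[0, 0, 0], [0, 0, 0], [0, 0, 0], [0, 0, 0]], dr=[[0, 0, 0], [0, 0, 0], [0, 0, 0], [0, 0, 0]], fingers=0.5)

```text
clock: 5.7
ee_pos: [0.5798, -0.2018, 0.1247]
orientation: [-0.0, 0.234, 0.972, -0.0]
contact_force: [0.5, -0.4, 0.9]
finger_gap: 0.0426
```

>>> send_rows(delta_pos=[[0, 0, -0.02], [0, 0, -0.04], [0, 0, -0.07], [0, 0, -0.11], [0, 0.04, -0.11], [0, 0.08, -0.11], [0, 0.12, -0.11], [0, 0.15, -0.11], [0, 0.15, -0.11], [0, 0.15, -0.11]], dr=[[0, 0, 0], [0, 0, 0], [0, 0, 0], [0, 0, 0], [0, 0, 0], [0, 0, 0], [0, 0, 0], [0, 0, 0], [0, 0, 0], [0, 0, 0]])

```text
clock: 6.7
ee_pos: [0.6479, -0.0677, 0.2345]
orientation: [-0.0, 0.233, 0.972, -0.0]
contact_force: [0.4, -0.5, -0.3]
finger_gap: 0.0426
```

Run:
```python
from h import *
ims=[]
for n in("top","side"):
    im,K,V=snap(n); np.savez(n+"2.npz",im=im,K=K,V=V); ims.append(im[140:300,240:400])
cv2.imwrite("pics/after.png",cv2.resize(np.hstack(ims),None,fx=2.5,fy=2.5,interpolation=cv2.INTER_CUBIC))
o=r.observe();print(cur()[0],o['clock'],o['contact_force'])
```

```text
[ 0.64745658 -0.06895042  0.23458553] 6.8 [ 0.7262903  -0.17924881  0.92362498]
```

View pics/after.png

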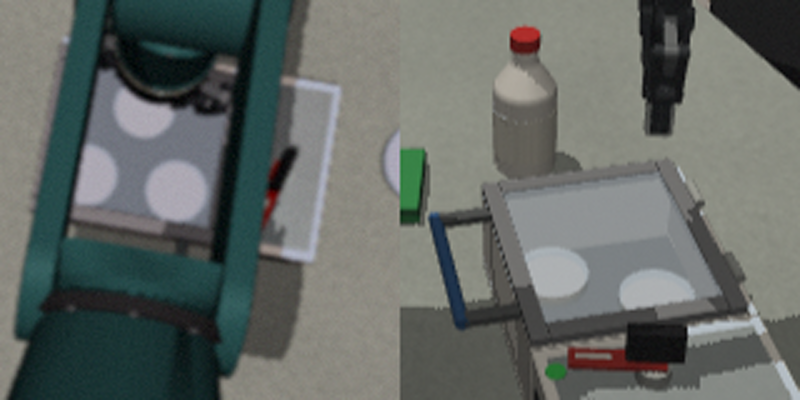

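The side view (right half) shows the tongue's tip at about (568,357) in the crop, near the dot at (556,371). I'll work out its direction from the mask.

Run:
```python
from h import *
z=np.load("side2.npz"); im,K,V=z["im"].astype(int),z["K"],z["V"]
b,g,rr=im[...,0],im[...,1],im[...,2]
R=(rr>g+50)&(rr>b+50); G=(g>rr+60)&(g>b+60)
for nm,M,h in(("red",R,.107),("dot",G,.088)):
    v,u=np.nonzero(M[270:305,290:355]); u=u+290;v=v+270
    P=np.array([onz(K,V,a,c,h)[:2] for a,c in zip(u,v)])-CATCH
    rad=np.linalg.norm(P,axis=1); far=P[rad>(45 if nm=="red" else 0)*1e-3]
    m=far.mean(0); print(nm,len(u),"maxrad",rad.max().round(4),"mean",m.round(4),"ang",np.arctan2(m[1],m[0]).round(3))
# predicted tip for catch 1.3
for a in(1.17,1.3,1.43):
    t=np.pi/2+YAW+a; p=np.r_[CATCH+.065*np.array([np.cos(t),np.sin(t)]),.108]; print(a,proj(K,V,p).round(1))
v,u=np.nonzero(R[270:305,290:355]); print("leftmost",u.min()+290,(v[u<=u.min()+1]+270).mean(), (v[u<=u.min()+1]+270))
bar=(BAR-.006*XH); print(rel([*BAR,.20],down(YAW)), cur()[0])
```

```text
red 141 maxrad 0.0632 mean [-0.0497  0.0238] ang 2.695
dot 30 maxrad 0.0794 mean [-0.0642  0.036 ] ang 2.631
1.17 [307.  278.7]
1.3 [306.7 281.9]
1.43 [306.9 285.2]
leftmost 308 282.26666666666665 [279 279 280 280 281 281 282 282 283 283 284 284 285 285 286]
([0.1666, -0.0431, 0.0347], [-0.05, 0.01, 74.84]) [ 0.64745658 -0.06895042  0.23458553]
```

>>> send_rows(delta_pos=[[0.04, -0.011, 0], [0.08, -0.022, 0], [0.12, -0.032, 0], [0.1666, -0.0431, 0.01], [0.1666, -0.0431, 0.035], [0.1666, -0.0431, 0.035], [0.1666, -0.0431, 0.035], [0.1666, -0.0431, 0.035], [0.1666, -0.0431, 0.035], [0.1666, -0.0431, 0.035], [0.1666, -0.0431, 0.035], [0.1666, -0.0431, 0.035]], dr=[[0, 0, 8], [0, 0, 16], [0, 0, 24], [0, 0, 32], [0, 0, 40], [0, 0, 48], [0, 0, 56], [0, 0, 64], [0, 0, 72], [0, 0, 74.85], [0, 0, 74.85], [0, 0, 74.85]])

```text
clock: 8.0
ee_pos: [0.4797, -0.0316, 0.1999]
orientation: [0.0, 0.777, 0.63, -0.0]
contact_force: [0.3, -0.2, 0.4]
finger_gap: 0.0427
```

```bash
python3 -c "
from h import *
print(rel([*BAR,.086],down(YAW)),cur()[0],r.observe()['finger_gap'])"
```

```text
([0.0001, -0.0002, 0.1139], [0.01, 0.01, 0.03]) [ 0.47972062 -0.03157068  0.19990368] 0.04269778991966657
```

>>> send_rows(delta_pos=[[0, 0, 0.025], [0, 0, 0.05], [0, 0, 0.075], [0, 0, 0.095], [0, 0, 0.108], [0, 0, 0.114], [0, 0, 0.114], [0, 0, 0.114]], dr=[[0, 0, 0], [0, 0, 0], [0, 0, 0], [0, 0, 0], [0, 0, 0], [0, 0, 0], [0, 0, 0], [0, 0, 0]])

```text
clock: 8.8
ee_pos: [0.4804, -0.0311, 0.0863]
orientation: [0.0, 0.777, 0.63, 0.0]
contact_force: [-0.3, 0.4, 0.8]
finger_gap: 0.0429
```

>>> send_rows(delta_pos=[[0, 0, 0], [0, 0, 0], [0, 0, 0], [0, 0, 0], [0, 0, 0], [0, 0, 0], [0, 0, 0], [0, 0, 0]], dr=[[0, 0, 0], [0, 0, 0], [0, 0, 0], [0, 0, 0], [0, 0, 0], [0, 0, 0], [0, 0, 0], [0, 0, 0]], fingers=1, squeeze=30)

```text
clock: 9.6
ee_pos: [0.48, -0.0309, 0.0859]
orientation: [0.0, 0.777, 0.63, -0.0]
contact_force: [-1.7, -0.0, 5.4]
finger_gap: 0.0107
```

```bash
python3 -c "
from h import *
o=r.observe();print(cur()[0],o['finger_gap'],o['contact_force'],o['ft_torque'],o['clock'])
for a in np.arange(.0875,1.06,.0875): print(round(a,3),round(.228*(1-np.cos(a)),4),round(-.228*np.sin(a),4))"
```

```text
[ 0.48000902 -0.03086071  0.0859248 ] 0.010744386949881375 [-1.70054041 -0.0151657   5.3695241 ] [-0.02798023  0.20878403 -0.05523058] 9.6
0.088 0.0009 -0.0199
0.175 0.0035 -0.0397
0.262 0.0078 -0.0592
0.35 0.0138 -0.0782
0.438 0.0215 -0.0966
0.525 0.0307 -0.1143
0.612 0.0414 -0.1311
0.7 0.0536 -0.1469
0.788 0.0671 -0.1616
0.875 0.0819 -0.175
0.962 0.0977 -0.1871
1.05 0.1146 -0.1978
```

>>> send_rows(delta_pos=[[0, 0.0002, -0.01], [0, 0.0009, -0.0199], [0, 0.002, -0.0298], [0, 0.0035, -0.0397], [0, 0.0054, -0.0495], [0, 0.0078, -0.0592], [0, 0.0106, -0.0688], [0, 0.0138, -0.0782], [0, 0.0138, -0.0782], [0, 0.0138, -0.0782]], dr=[[0, 0, 0], [0, 0, 0], [0, 0, 0], [0, 0, 0], [0, 0, 0], [0, 0, 0], [0, 0, 0], [0, 0, 0], [0, 0, 0], [0, 0, 0]])

```text
clock: 10.6
ee_pos: [0.4926, -0.0336, 0.1643]
orientation: [-0.001, 0.777, 0.63, -0.001]
contact_force: [-4.1, -0.0, -1.0]
finger_gap: 0.0106
```

Run:
```python
from h import *
im,K,V=snap("side","lift"); np.savez("side3.npz",im=im,K=K,V=V)
o=r.observe();print(cur()[0],o['finger_gap'],o['contact_force'],o['ft_torque'],o['clock'])
cv2.imwrite("pics/lift.png",cv2.resize(im[100:330,180:440],None,fx=2.5,fy=2.5,interpolation=cv2.INTER_CUBIC))
```

```text
[ 0.49256216 -0.03349428  0.16400971] 0.01072127185438135 [-5.15337507  0.36767712 -0.38595337] [0.02383296 0.88819957 0.04881514] 10.65
```

View pics/lift.png

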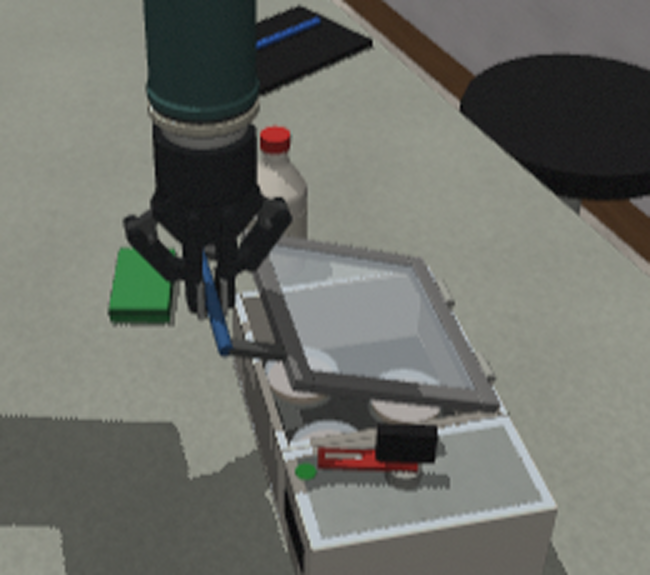

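The cover is lifting, the bar is pinched mid-span at crop (212,295), and the tongue still points at the dot.

>>> send_rows(delta_pos=[[0, 0.0037, -0.0093], [0, 0.0077, -0.0184], [0, 0.0121, -0.0273], [0, 0.0169, -0.0361], [0, 0.0222, -0.0446], [0, 0.0276, -0.0529], [0, 0.0336, -0.0609], [0, 0.0398, -0.0687], [0, 0.0464, -0.0762], [0, 0.0533, -0.0834], [0, 0.0605, -0.0902], [0, 0.0681, -0.0968], [0, 0.0758, -0.1031], [0, 0.0839, -0.1089], [0, 0.0921, -0.1144], [0, 0.1008, -0.1196], [0, 0.1008, -0.1196], [0, 0.1008, -0.1196], [0, 0.1008, -0.1196], [0, 0.1008, -0.1196]], dr=[[0, 0, 0], [0, 0, 0], [0, 0, 0], [0, 0, 0], [0, 0, 0], [0, 0, 0], [0, 0, 0], [0, 0, 0], [0, 0, 0], [0, 0, 0], [0, 0, 0], [0, 0, 0], [0, 0, 0], [0, 0, 0], [0, 0, 0], [0, 0, 0], [0, 0, 0], [0, 0, 0], [0, 0, 0], [0, 0, 0]])

```text
clock: 12.65
ee_pos: [0.5927, -0.0547, 0.2876]
orientation: [0.001, 0.777, 0.63, 0.001]
contact_force: [-9.1, 1.3, 16.9]
finger_gap: 0.0107
```

```bash
cat > chk.py <<'E'
from h import *
import sys
im,K,V=snap("side"); fn=sys.argv[1]
o=r.observe();p,R=cur();print(p,o['finger_gap'],o['contact_force'],o['clock'],R.as_matrix()[:,2])
g=p-.008*R.as_matrix()[:,2]; H=BAR+.228*XH   # hinge, at bar's y
dx=(H-g[:2])@XH; dz=g[2]-.094; print("angle",np.arctan2(dz,dx),"radius",np.hypot(dx,dz))
cv2.imwrite(f"pics/{fn}.png",cv2.resize(im[60:330,180:440],None,fx=2.2,fy=2.2,interpolation=cv2.INTER_CUBIC))
E
python3 chk.py up
```

```text
[ 0.59271151 -0.05475698  0.28757054] 0.010851783425115889 [-8.20793972  1.15988382 15.69254968] 12.7 [ 0.00306593 -0.00116089 -0.99999463]
angle 1.06192415845818 radius 0.23081616535443344
```

View pics/up.png

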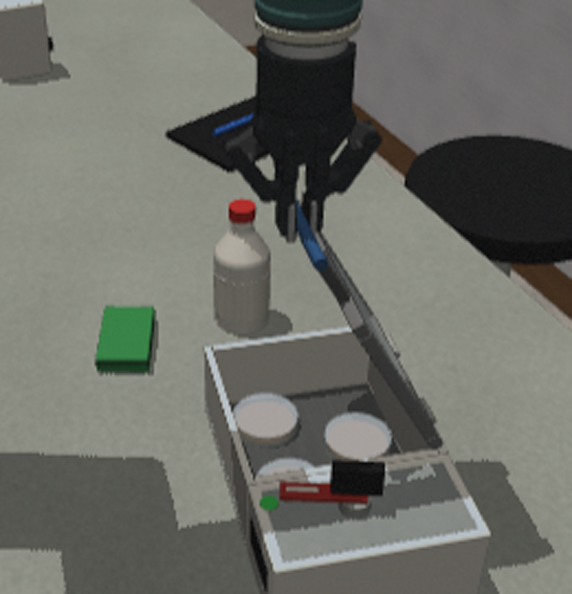

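The cover is at about 60° with the bar still between the fingers, and catch and bottle are undisturbed. I'll ease it back to 0.75 rad.

>>> send_rows(delta_pos=[[0, -0.0043, 0.0025], [0, -0.0087, 0.0052], [0, -0.0128, 0.0079], [0, -0.0169, 0.0107], [0, -0.021, 0.0136], [0, -0.025, 0.0165], [0, -0.0289, 0.0196], [0, -0.0327, 0.0228], [0, -0.0365, 0.0261], [0, -0.0403, 0.0294], [0, -0.0439, 0.0328], [0, -0.0475, 0.0362], [0, -0.0505, 0.0393], [0, -0.0534, 0.0424], [0, -0.0534, 0.0424], [0, -0.0534, 0.0424], [0, -0.0534, 0.0424], [0, -0.0534, 0.0424], [0, -0.0534, 0.0424], [0, -0.0534, 0.0424]], dr=[[0, 0, 0], [0, 0, 0], [0, 0, 0], [0, 0, 0], [0, 0, 0], [0, 0, 0], [0, 0, 0], [0, 0, 0], [0, 0, 0], [0, 0, 0], [0, 0, 0], [0, 0, 0], [0, 0, 0], [0, 0, 0], [0, 0, 0], [0, 0, 0], [0, 0, 0], [0, 0, 0], [0, 0, 0], [0, 0, 0]])

```text
clock: 14.7
ee_pos: [0.5395, -0.0435, 0.243]
orientation: [0.0, 0.777, 0.63, -0.0]
contact_force: [-8.5, 1.3, 7.7]
finger_gap: 0.0109
```

```bash
python3 chk.py hold
```

```text
[ 0.53952115 -0.04343495  0.24298656] 0.010933414272252539 [-9.02106148  0.55276918  8.58134322] 14.75 [-2.83113534e-04 -2.19610771e-04 -9.99999936e-01]
angle 0.7550808407370667 radius 0.22906124273421752
```

View pics/hold.png

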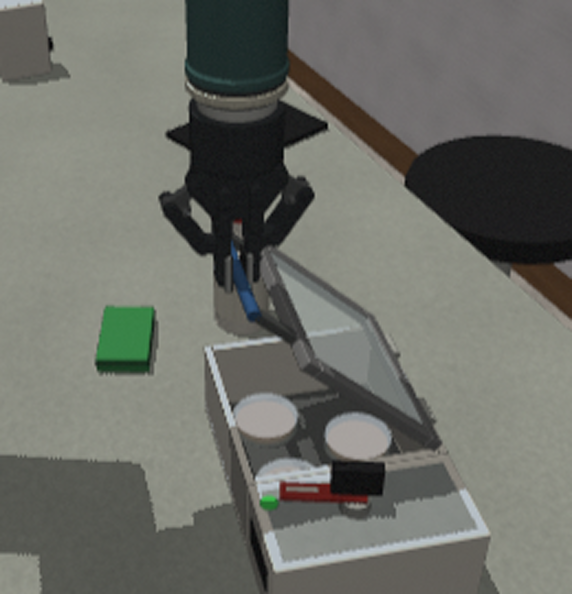

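The cover stands at about 43° with the bar between the fingers, and the tongue still points at the dot. I'm handing it in.

```bash
python3 -c "
from h import *
r.sign_off(); o=r.observe(); print(o['clock'],o['ee_pos'],o['finger_gap'])"
```

```text
the job is handed in; nothing more can be done
the job is handed in; nothing more can be done
```

The job is handed in, and the last checks put everything inside the required limits. `sign_off` gives no verdict, and the robot took no reading after it.

- **Catch:** I turned the tongue to about 1.31 rad, measured from its tip edge in the side view. A cruder centroid measure gave 1.33, also inside 1.17–1.43. It still pointed at the dot in the last picture.
- **Cover:** I raised it by the blue bar to about 1.06 rad (61°) and eased it back to about 0.755 rad (43°). The bar was still between the fingers at the end, with a measured gap of about 11 mm on the 12 mm bar.
- **How sure the angle is:** the cover angles come from the tool position and the measured hinge, so a few mm of bar slip between the pads would shift them by about 0.02 rad. The bar-to-hinge radius came out as 229 mm at the hold, against 228 mm given. At the top it was 231 mm.
- **Force:** the grip carries a side load of about 9 N and an upward one of about 8.5 N, with about 17 N seen at the top of the lift. That is more than the under 1.5 N the cover should need. I took it as a small mismatch in the arc and left it, as it is below the 40 N limit.
- **Bystanders:** the slide case looked undisturbed in the last picture, and the bottle did in the one before; in the last it was mostly behind the gripper. I did not look at the petri dish again after the start; the arm did not pass near it.

The clock stood at 14.75 s of the 54 s allowed.

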